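# Load the X-ray analyser and close its interlocked shield cover

### The arm

A 7-joint arm with a two-finger parallel gripper is mounted at the origin on the work surface. World frame = base frame: x ahead of the robot, y to its left, z up, the work surface at z = 0. Lengths are in m, angles in rad, forces in N, time in s.
With the tool pointing down it reaches from about 0.4 to 0.85 m from the base axis. Payload 10.4 kg.
Tool frame: the origin (TCP) lies between the finger pads; the fingertips stand 11 mm ahead of it and the grasp point (between the pads) lies 8 mm behind it; z points along the fingers, y is the direction in which the jaws open and shut (so a half turn about z gives the same grasp; the last joint's range is limited). The gripper opens to 87 mm and grips with 3 to 60 N. Pads are 19 mm wide; open, the fingers measure 117 mm over their backs; the gripper's body (75 mm by 190 mm) begins 51 mm behind the grasp point.
Start: joints at [1.238, 0.332, -0.065, 1.46, 0.022, 1.35, -0.088], TCP at [0.191, -0.595, 0.234] pointing down, gripper open.
Joint ranges: [-2.6, 2.6], [-0.5, 2.12], [-1.47, 1.34], [0.16, 2.42], [-1.27, 4.41], [0.06, 2.06], [-2.6, 2.6]. Speed limits (rad/s): [2.22, 2.22, 2.79, 2.79, 3.14, 3.14, 3.14].

### API

Orientations are given as a unit quaternion [x, y, z, w].
In Python, from bench import r, eyes gives the robot as it stands.
- The arm moves only by the shell command python3 -m inch 'ROWS' [FORCE]. ROWS is a JSON object of lists of equal length, an entry for each row: "translation": the shift along the world's x, y, z scaled (see below), a list of three; "rot": the turn, a rotation vector about the world's x, y, z scaled (see below), a list of three; "jaw": the finger opening in mm, from 0 to 87. In form: {"translation": [[tx, ty, tz], ...], "rot": [[ax, ay, az], ...], "jaw": [jaw, ...]}. A call has 1 to 20 rows; each row is the pose to reach, as a shift and turn from the pose measured when the call began; what a row does not reach only later rows make up. The controller multiplies each number of a shift by 100 mm and each number of a turn by 60 degrees. A row lasts 1/10 s, in which the tool goes at most 50 mm and 8.59 degrees, less where a joint would pass 70% of its speed; a pose out of reach is approached as far as the arm can. A call with a number of a shift or a turn outside -1 to 1 is refused whole. A call with a gripper value outside its range is refused whole. The fingers move at their own pace and stop on an object; FORCE is the grip in N (left out, the last holds). Time passes only in rows, so rows that repeat a pose let the fingers close. It gives the time, the measured TCP pose, the force and the opening at its end, in the units of the state.
- r.read_state(): the state, without advancing time (a new reading comes with each control period).
- eyes.camera(name): name is "scene" or "side" or "wrist"; returns the picture (420x560x3 uint8, blue, green, red); there is no depth.
- eyes.calibration(name): a dict with "fx", "fy", "cx", "cy" (pixels), "distortion" ([k1, k2, p1, p2, k3] as OpenCV has them; the pictures are not rectified), "R" (3x3) and "t" (3): a world point X has camera coordinates R X + t; the wrist camera has in their place "hand_eye" (4x4, takes a point from camera to tool coordinates, whose origin is the TCP and whose axes are the flange's). Camera axes: x right, y down, z forward; pixel columns grow to the right and rows downward; lengths in m; the calibration is good to about 2 mm. A picture is of the moment at which its call begins: read the wrist's pose just before it. calibration takes no time and is no camera call.
- r.close_job(): hands the job in, once; it reports no verdict.
The state is a dict: "time": time; "joint_positions": joint angles; "joint_vel": joint speeds; "joint_torque": joint torques, N m; "ee_pos": TCP position; "eef_rot": TCP orientation; "ft_force": force on the tool from outside, world axes, zero at the start; "torque": the same for the moment, N m; "width": finger opening in m.
Only numpy, scipy, OpenCV 4.12 (cv2) and the standard library are available. Lean on these libraries where they do the work, as an engineer would, in place of code of your own. Each camera call takes 0.05 s, during which the arm holds its last target. There are 200 camera calls.

### The job

Get the green stone measured in the benchtop X-ray analyser: stand its cup upright on the measuring window, centred, then gently put the blue shield cover over it so that the steel tongue slides straight down into the slot of the yellow interlock switch and the cover sits square and flat on the deck. Only then press the green start button fully down and let it go, leaving the cover closed. Do not tip or drop the cover, and leave the red stone's cup, the refractometer and the torch where they are.

Things in the scene. Friction and masses are not known exactly. Their poses are not given: they have to be found in the camera images.
- analyser: White benchtop analyser, 280 (x) x 300 (y) x 100 mm high, fixed; origin at the centre of its underside, x and y along its sides, z up. Its flat grey deck is 100 mm above the bench. On the deck: the measuring window, the interlock switch, the start button near the front right corner (as seen by the robot), a flat display and, in the far right corner, a fixed orange lamp 30 mm high. A flat black seal, 118 mm square outside, is marked round the window where the cover's rim sits.
- window (a point): Centre of the round black measuring window (16 mm) with steel disc (37 mm) and white ring (44 mm), flush with the deck; at (30, 0, 100) mm in the analyser's frame, same axes. It is also the centre of the closed cover.
- slot (a point): Centre of the mouth of the slot in the top of the interlock switch (black body, yellow head, 44 x 34 mm in plan, fixed on the deck, its top 62 mm above the deck). At (30, 83, 162) mm in the analyser's frame, same axes. The slot is vertical, 21 mm along x, 6 mm along y, 30 mm deep, with a 2 mm bevel round the mouth. There is no catch or spring in it.
- start (a joint): Travel of the green start button: 0 released, 0.006 m fully down; needs about 5 N; springs back.
- start_top (a point): Centre of the top of the green start button (28 mm across), 18 mm above the deck when released; at (-100, -110, 118) mm in the analyser's frame. Pressed straight down.
- cover: Blue sheet-metal shield cover, a box 110 x 110 x 80 mm open below (inside 102 x 102 x 76 mm), amber windows on its +x and -x faces, about 0.55 kg; origin at the centre of its bottom rim, z up. On its +y side a bracket at the top carries the tongue. Closed, it stands on the deck with its origin on the window and its axes along the analyser's. It starts standing upright on the bench, turned by at most 0.45 rad from the world axes.
- cover_grip (a point): Middle of the black bar of the cover's handle: bar 100 mm long along the cover's x, 16 mm wide (y), 14 mm high, centred 115 mm above the rim, with 28 mm free beneath it; posts (12 mm) at 42 mm either side of the middle.
- tongue_tip (a point): Middle of the lower end of the flat steel tongue, which hangs vertically from the bracket at (0, 83, 37) mm in the cover's frame: 18 mm wide along x, 3 mm thick along y, 39 mm long, in the cover's axes. With the cover seated on the deck this tip is 25 mm below the slot's mouth.
- tray: Shallow white tray, 190 (x) x 110 (y) x 12 mm high, wall and floor 4 mm, fixed; origin at the centre of its underside, z up. Both cups stand on its floor, about 45 mm (along x) either side of its centre and within 12 mm of its x middle line, either way round.
- cup_green: Sample cup with a green stone: white foot and clear wall, 32 mm diameter, 26 mm high, closed, about 30 g; origin at the centre of its underside, z up.
- cup_red: The same cup with a red stone; leave alone.
- refractometer: Black refractometer with a raised lid, 150 x 46 mm, 90 mm high at the lid, loose; origin at the centre of its underside, x lengthwise. Leave alone.
- torch: Dark steel pen torch lying on the bench, 117 mm long along its x, 22 mm thick; origin underneath near its middle. Leave alone.

How it is judged:
On the way, in this order (a step that is already met when the one before it is completed fails the run):
1. the green stone's cup stands upright on the measuring window, let go (horizontal distance between cup_green and window below 0.008 m and z of cup_green in the frame of window between -0.003 and 0.003 m and angle between cup_green's own z axis and vertical below 0.1 rad and linear speed of cup_green below 0.02 m/s and contact force between the fingers and cup_green below 0.2 N), for 0.2 s.
2. the cover is closed over it: tongue home in the slot, cover flat on the deck (horizontal distance between cup_green and window below 0.008 m and z of cup_green in the frame of window between -0.003 and 0.003 m and angle between cup_green's own z axis and vertical below 0.1 rad and z of tongue_tip in the frame of slot below -0.022 m and x of tongue_tip in the frame of slot between -0.004 and 0.004 m and y of tongue_tip in the frame of slot between -0.004 and 0.004 m and angle between cover's own z axis and vertical below 0.04 rad and angle between the x axis of cover and the x axis of analyser, either way round below 0.09 rad and horizontal distance between cover and window below 0.01 m), for 0.2 s.
3. the start button is pressed down with the cover closed (value of joint start above 0.0045 m and z of tongue_tip in the frame of slot below -0.022 m and x of tongue_tip in the frame of slot between -0.004 and 0.004 m and y of tongue_tip in the frame of slot between -0.004 and 0.004 m), for 0.05 s.
At the end, for the whole second after the job is handed in: Green cup upright on the deck within 8 mm of the window's centre; cover over it, flat (0.04 rad), square to the analyser (0.09 rad) and within 10 mm of centred on the window; tongue tip in the slot, at least 22 mm below its mouth; button released; all at rest (all of step 2 and linear speed of each of cover, cup_green below 0.01 m/s and value of joint start below 0.0015 m); the robot touches nothing.
It fails at once if the start button is pressed while the cover is not closed (value of joint start above 0.003 m and z of tongue_tip in the frame of slot above -0.02 m).
It fails at once if the cover is tipped by more than 0.35 rad (angle between cover's own z axis and vertical above 0.35 rad).
It fails at once if the cover is dropped or slammed in (over 0.3 m/s with the tongue at or in the slot) or forced on the analyser (over 60 N) (contact force between cover and analyser above 60 N or (horizontal distance between tongue_tip and slot below 0.01 m and z of tongue_tip in the frame of slot below 0.01 m and linear speed of cover above 0.3 m/s)).
It fails at once if the red stone's cup, the refractometer or the torch is moved by more than 20 mm (distance of any of cup_red, refractometer, torch from where it was at the start of the episode above 0.02 m).
It also fails if it takes over 69 s, if anything falls off the work surface, if the arm or the gripper's body presses on something with over 40 N, if the wrist force passes 120 N, or if a joint passes its speed limit or range.

## Working session

There is one attempt and no reset: what is moved stays moved. The work goes in short steps, Python scripts to look and compute and a shell command to move; the robot and the scene stay as the last step left them, time stands still between calls to the robot, and variables do not carry over. Pictures are saved under pics/ and viewed, about 8 in all and at most 12, crops included, and the job is handed in when it is done.

```bash
ls; mkdir -p pics; python3 - <<'E'
from bench import r,eyes
import cv2
for n in("scene","side"):
    cv2.imwrite(f"pics/{n}0.png",eyes.camera(n)); c=eyes.calibration(n); print(n,c)
cv2.imwrite("pics/w0.png",eyes.camera("wrist")); print(eyes.calibration("wrist"))
s=r.read_state();print(s)
a,b=cv2.imread("pics/scene0.png"),cv2.imread("pics/side0.png")
E
```

```text
pics
scene {'fx': 518.9775151470558, 'fy': 518.9775151470558, 'cx': 278.29485395368516, 'cy': 214.22219534224175, 'distortion': array([-0.07344378,  0.        ,  0.        ,  0.        ,  0.        ]), 'R': array([[ 0.79730733,  0.60347898,  0.01068353],
       [ 0.4263669 , -0.55060448, -0.71766703],
       [-0.42721457,  0.57675629, -0.69630446]]), 't': array([-0.45908495, -0.12637269,  1.57884136])}
side {'fx': 428.2488926701303, 'fy': 428.2488926701303, 'cx': 277.6875358648158, 'cy': 208.31598368708782, 'distortion': array([-0.02314868,  0.        ,  0.        ,  0.        ,  0.        ]), 'R': array([[-0.71634312, -0.69754519,  0.01682981],
       [-0.48434733,  0.47974822, -0.73160735],
       [ 0.50225512, -0.53223337, -0.68151848]]), 't': array([0.45272083, 0.33460352, 1.07327352])}
{'fx': 374.6049021074175, 'fy': 374.6049021074175, 'cx': 273.91940570344997, 'cy': 212.66095182243615, 'distortion': array([-0.02338333,  0.        ,  0.        ,  0.        ,  0.        ]), 'hand_eye': array([[ 7.73557807e-04, -9.67013453e-01, -2.54724130e-01,
         6.93726009e-02],
       [ 9
[... 280 characters left out ...]
 array([ 1.23842056,  0.33271846, -0.06467495,  1.46066294,  0.02156769,
        1.34991227, -0.08849986]), 'joint_vel': array([-2.26207072e-04, -2.01095427e-03,  7.28880600e-04, -2.60896322e-03,
        1.40344013e-05,  1.08318704e-04,  3.25862659e-04]), 'joint_torque': array([ 1.96952526e-03, -6.23631620e+01,  2.56454176e-02, -3.90142322e+01,
       -6.12491718e-02,  3.72326095e-02,  4.90883588e-05]), 'ee_pos': array([ 0.19045019, -0.59501495,  0.23298258]), 'eef_rot': array([ 9.88029905e-01,  1.54261640e-01, -8.63134100e-05, -4.96431309e-04]), 'ft_force': array([-0.69094516,  0.148919  , -0.65095771]), 'torque': array([-0.01574036,  0.01143788,  0.03950589]), 'width': 0.08705476525729654}
```

View pics/scene0.png

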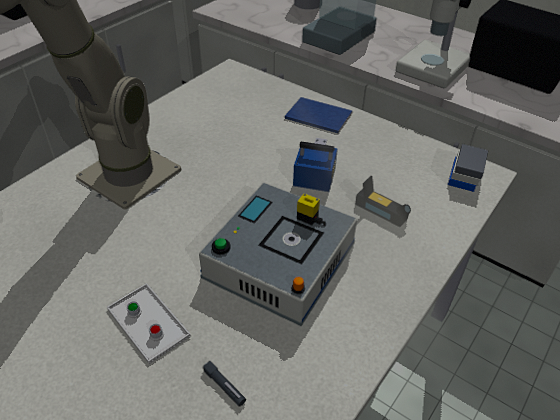

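View pics/side0.png

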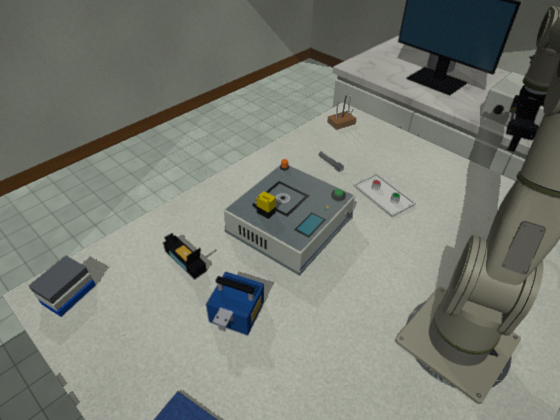

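The scene shows the green cup at (133,308), red at (155,330), window at (291,239), slot head at (308,200), button at (221,244), cover at (316,165). In the side view the cover is at (236,300), with its bracket/tongue at (222,318), which is its +y side.

```bash
cat > h.py <<'E'
import numpy as np, cv2
from scipy.spatial.transform import Rotation as Ro
from bench import r,eyes
def pose():
    s=r.read_state(); return Ro.from_quat(s["eef_rot"]).as_matrix(),np.array(s["ee_pos"])
def rays(name,px,P=None):
    c=eyes.calibration(name)
    K=np.array([[c["fx"],0,c["cx"]],[0,c["fy"],c["cy"]],[0,0,1]])
    u=cv2.undistortPoints(np.array(px,float).reshape(-1,1,2),K,c["distortion"]).reshape(-1,2)
    d=np.c_[u,np.ones(len(u))]
    if name=="wrist":
        H=c["hand_eye"];R,p=P; return R@H[:3,3]+p,d@(R@H[:3,:3]).T
    R=c["R"]; return -R.T@c["t"],d@R
def plane(name,px,z,P=None):
    o,d=rays(name,px,P); return o+d*((z-o[2])/d[:,2])[:,None]
def tri(o1,d1,o2,d2):
    d1=d1/np.linalg.norm(d1);d2=d2/np.linalg.norm(d2)
    A=np.eye(3)*2-np.outer(d1,d1)-np.outer(d2,d2)
    b=(np.eye(3)-np.outer(d1,d1))@o1+(np.eye(3)-np.outer(d2,d2))@o2
    X=np.linalg.solve(A,b); return X,np.linalg.norm(np.cross(X-o1,d1))*2
def blobs(im,lo,hi,amin=15):
    m=cv2.inRange(cv2.cvtColor(im,cv2.COLOR_BGR2HSV),lo,hi)
    n,l,s,c=cv2.connectedComponentsWithStats(m)
    return sorted([(int(s[i,4]),*np.round(c[i],1)) for i in range(1,n) if s[i,4]>=amin],reverse=True)
def shot(name,f):
    P=pose(); im=eyes.camera(name); cv2.imwrite("pics/"+f,im); return P,im
E
python3 - <<'E'
from h import *
np.set_printoptions(precision=4,suppress=True)
for n,px in {"window":[(291,239),(283,198)],"slot":[(308,199),(265,200)],"start":[(221,243),(338,193)],"green":[(133,308),(396,197)],"red":[(155,330),(376,183)],"cover":[(316,147),(236,285)],"lamp":[(298,282),(284,163)]}.items():
    print(n,*tri(*[x for a in [rays("scene",[px[0]]),rays("side",[px[1]])] for x in (a[0],a[1].reshape(3))]))
E
```

```text
window [0.6092 0.0036 0.0997] 0.0015322956076745991
slot [0.5945 0.0935 0.1573] 0.0006248473546627764
start [ 0.4949 -0.1194  0.1153] 0.0013662505918955788
green [ 0.4053 -0.3373  0.0198] 0.002539332459934269
red [ 0.4932 -0.3481  0.0232] 3.7182454567357474e-05
cover [0.4587 0.33   0.1131] 0.0035481091874864663
lamp [ 0.7092 -0.1065  0.121 ] 0.0007395440796987966
```

```bash
python3 -m inch '{"translation":[[0.36,0.43,0],[0.72,0.86,0],[0.72,0.86,0],[0.72,0.86,0]],"rot":[[0,0,0.14],[0,0,0.28],[0,0,0.42],[0,0,0.44]],"jaw":[60,60,60,60]}' 20
python3 -m inch '{"translation":[[0.36,0.43,0],[0.72,0.86,0],[0.72,0.86,0],[0.72,0.86,0]],"rot":[[0,0,0.14],[0,0,0.28],[0,0,0.42],[0,0,0.44]],"jaw":[60,60,60,60]}'
python3 -m inch '{"translation":[[0.36,0.43,0],[0.72,0.86,0],[0.72,0.86,0],[0.72,0.86,0],[0.72,0.86,0]],"rot":[[0,0,0.14],[0,0,0.28],[0,0,0.42],[0,0,0.44],[0,0,0.44]],"jaw":[60,60,60,60,60]}'
python3 - <<'E'
from h import *
np.set_printoptions(precision=4,suppress=True)
P,im=shot("wrist","w1.png"); print(P)
print(blobs(im,(40,80,40),(85,255,255),100),blobs(im,(0,120,60),(10,255,255),100),r.read_state()["joint_positions"])
E
```

```text
time: 0.55
ee_pos: [0.2647, -0.507, 0.2331]
eef_rot: [0.925, 0.38, 0.0, -0.001]
ft_force: [-0.6, 0.0, 0.3]
width: 0.0642
time: 0.95
ee_pos: [0.338, -0.4198, 0.2331]
eef_rot: [0.813, 0.583, 0.0, -0.001]
ft_force: [0.1, -0.4, -0.4]
width: 0.0599
time: 1.45
ee_pos: [0.4085, -0.3362, 0.2329]
eef_rot: [0.661, 0.75, -0.0, -0.001]
ft_force: [-0.7, -0.8, 0.8]
width: 0.0598
(array([[-0.126 ,  0.992 , -0.0016],
       [ 0.992 ,  0.126 ,  0.0005],
       [ 0.0007, -0.0015, -1.    ]]), array([ 0.4085, -0.3362,  0.2329]))
[(370, np.float64(271.1), np.float64(188.5))] [] [ 0.9854  0.1498 -0.4202  1.6957  0.0634  1.3111  0.6783]
```

View pics/w1.png

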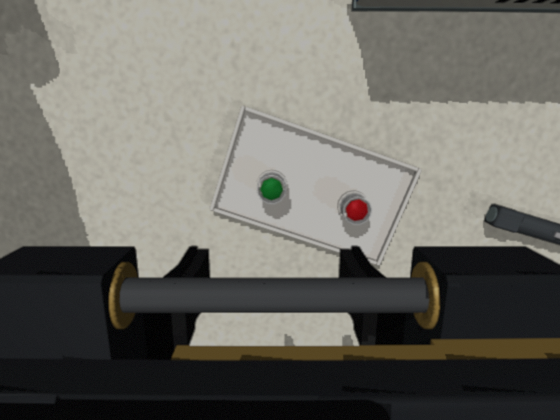

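```bash
python3 - <<'E'
from h import *
np.set_printoptions(precision=4,suppress=True)
im=cv2.imread("pics/w1.png"); P=pose()
o,d=rays("wrist",[(271.1,188.5)],P); print(o,d/-d[0,2])
for z in (.01,.018,.03): print(z,plane("wrist",[(271.1,188.5)],z,P))
cv2.imwrite("pics/w1c.png",cv2.resize(im[100:270,205:425],None,fx=3.5,fy=3.5,interpolation=cv2.INTER_CUBIC))
E
```

```text
[ 0.3999 -0.2669  0.3845] [[ 0.014  -0.1928 -1.    ]]
0.01 [[ 0.4051 -0.3391  0.01  ]]
0.018 [[ 0.405  -0.3376  0.018 ]]
0.03 [[ 0.4048 -0.3353  0.03  ]]
```

View pics/w1c.png

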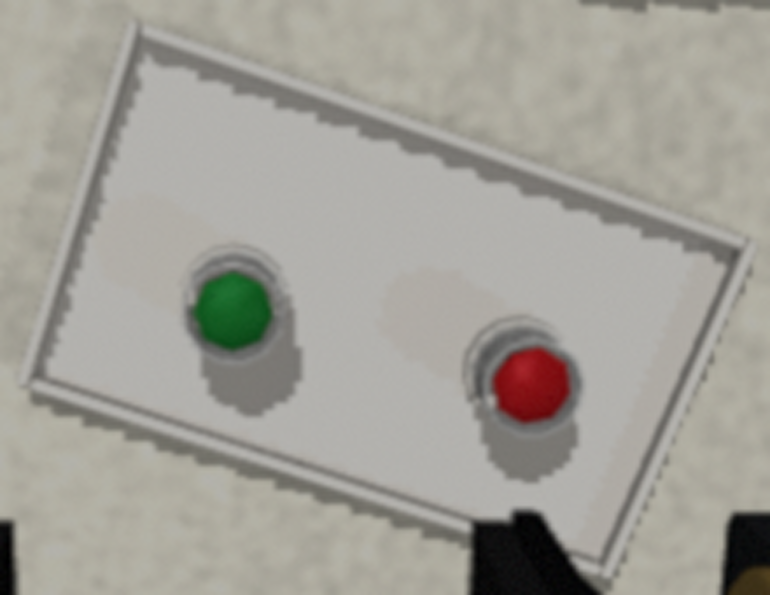

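The wrist view shows the green cup centred at about (272,186), with the red one at (357,209) and well clear. I'll go down and grasp.

```bash
python3 -m inch '{"translation":[[-0.03,0.01,-0.4],[-0.03,0.01,-0.8],[-0.03,0.01,-1],[-0.03,0.01,-1]],"rot":[[0,0,0],[0,0,0],[0,0,0],[0,0,0]],"jaw":[50,50,50,50]}' 15
python3 -m inch '{"translation":[[0,0,-0.35],[0,0,-0.7],[0,0,-0.9],[0,0,-0.9]],"rot":[[0,0,0],[0,0,0],[0,0,0],[0,0,0]],"jaw":[50,50,50,50]}'
python3 - <<'E'
from h import *
print(pose())
E
```

```text
time: 1.9
ee_pos: [0.4023, -0.3361, 0.1299]
eef_rot: [0.664, 0.748, -0.001, -0.004]
ft_force: [0.0, 0.4, -0.5]
width: 0.05
time: 2.3
ee_pos: [0.4006, -0.3367, 0.0386]
eef_rot: [0.665, 0.746, -0.001, -0.005]
ft_force: [0.1, 0.0, 0.1]
width: 0.0498
(array([[-0.11420194,  0.99341925, -0.00872442],
       [ 0.9934365 ,  0.11425229,  0.00550707],
       [ 0.00646761, -0.00803824, -0.99994678]]), array([ 0.40059504, -0.33674281,  0.03861077]))
```

```bash
python3 -m inch '{"translation":[[0.05,0.01,-0.1],[0.05,0.01,-0.19],[0.05,0.01,-0.19],[0.05,0.01,-0.19],[0.05,0.01,-0.19],[0.05,0.01,-0.19],[0.05,0.01,-0.19],[0.05,0.01,-0.19]],"rot":[[-0.005,-0.008,0],[-0.005,-0.008,0],[-0.005,-0.008,0],[-0.005,-0.008,0],[-0.005,-0.008,0],[-0.005,-0.008,0],[-0.005,-0.008,0],[-0.005,-0.008,0]],"jaw":[50,50,50,20,20,20,20,20]}' 15
python3 - <<'E'
from h import *
print(pose()); P,im=shot("wrist","w2.png")
cv2.imwrite("pics/w2c.png",cv2.resize(im[150:350,170:380],None,fx=3,fy=3))
E
```

```text
time: 3.1
ee_pos: [0.4058, -0.3359, 0.02]
eef_rot: [0.666, 0.746, -0.0, 0.0]
ft_force: [-1.1, 0.7, 4.9]
width: 0.0314
(array([[-1.14173641e-01,  9.93460805e-01,  9.63724712e-05],
       [ 9.93460789e-01,  1.14173658e-01, -1.90961828e-04],
       [-2.00716288e-04,  7.39394642e-05, -9.99999977e-01]]), array([ 0.40584204, -0.33593583,  0.02003913]))
```

View pics/w2c.png

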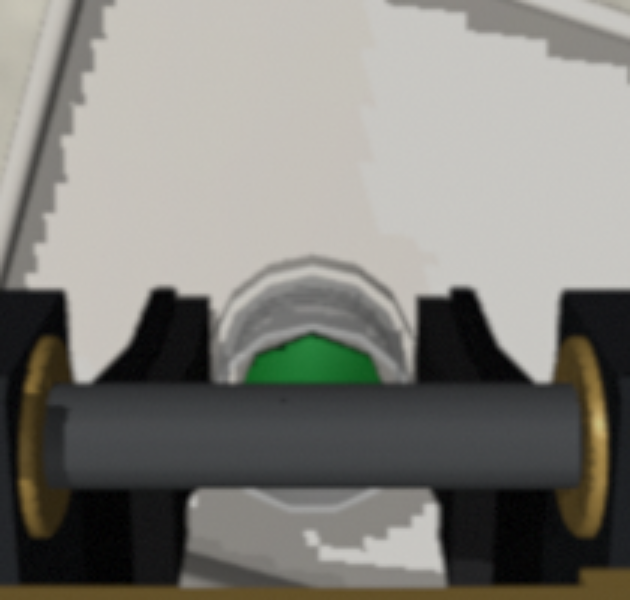

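```bash
python3 - <<'E'
from h import *
P=pose()
for z in(.004,.01,.03): print(z,plane("wrist",[(274,235.7)],z,P)[0],plane("wrist",[(274,319.3)],z,P)[0])
E
python3 -m inch '{"translation":[[0,0,0.15],[0,0,0.5],[0,0,1],[0,0,1],[0,0,1]],"rot":[[0,0,0],[0,0,0],[0,0,0],[0,0,0],[0,0,0]],"jaw":[20,20,20,20,20]}' 15
python3 -m inch '{"translation":[[0.15,0.3,0.25],[0.3,0.6,0.5],[0.45,0.9,0.9],[0.45,0.9,0.9],[0.45,0.9,0.9]],"rot":[[0,0,0],[0,0,0],[0,0,0],[0,0,0],[0,0,0]],"jaw":[20,20,20,20,20]}'
python3 -m inch '{"translation":[[0.25,0.4,0],[0.5,0.8,0],[0.5,0.8,0],[0.5,0.8,0],[0.5,0.8,0],[0.5,0.8,0]],"rot":[[0,0,0],[0,0,0],[0,0,0],[0,0,0],[0,0,0],[0,0,0]],"jaw":[20,20,20,20,20,20]}'
python3 - <<'E'
from h import *
P,im=shot("wrist","w3.png");print(P)
E
```

```text
0.004 [ 0.40407631 -0.32099086  0.004     ] [ 0.40914005 -0.36469275  0.004     ]
0.01 [ 0.40385545 -0.31903199  0.01      ] [ 0.40873788 -0.3611691   0.01      ]
0.03 [ 0.40311925 -0.31250246  0.03      ] [ 0.40739731 -0.34942361  0.03      ]
time: 3.65
ee_pos: [0.4064, -0.3365, 0.1219]
eef_rot: [0.666, 0.746, -0.0, 0.002]
ft_force: [-0.8, 0.4, -1.0]
width: 0.0317
time: 4.15
ee_pos: [0.4516, -0.2459, 0.2117]
eef_rot: [0.665, 0.747, -0.0, 0.002]
ft_force: [0.7, 0.2, -1.0]
width: 0.0315
time: 4.75
ee_pos: [0.5006, -0.1675, 0.2109]
eef_rot: [0.666, 0.746, -0.001, 0.001]
ft_force: [0.2, -0.2, -0.1]
width: 0.0317
(array([[-1.13179574e-01,  9.93574276e-01,  7.36562892e-04],
       [ 9.93570888e-01,  1.13181138e-01, -2.63078614e-03],
       [-2.69724646e-03,  4.34076192e-04, -9.99996268e-01]]), array([ 0.50062655, -0.16754624,  0.21087046]))
```

View pics/w3.png

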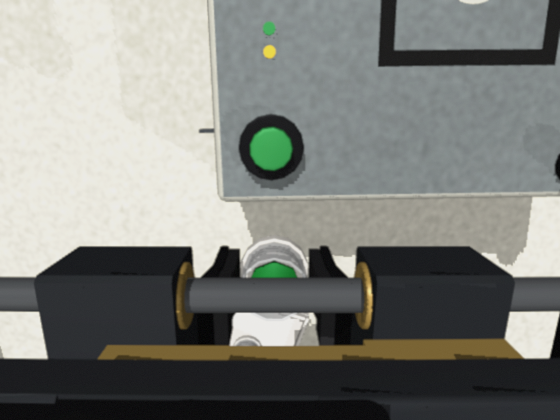

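Wrist view: the cup is held upright. The button is at (271,148), the analyser's front edge is at row ~197 and nearly square to the tool, and the seal's corner is at (385,62). Next I'll move so the window is in view.

```bash
python3 -m inch '{"translation":[[0.4,0.3,0.2],[0.8,0.6,0.3],[1,0.8,0.3],[1,0.8,0.3],[1,0.8,0.3],[1,0.8,0.3]],"rot":[[0,0,0],[0,0,0],[0,0,0],[0,0,0],[0,0,0],[0,0,0]],"jaw":[20,20,20,20,20,20]}'
python3 - <<'E'
from h import *
P,im=shot("wrist","w4.png");print(P)
E
```

```text
time: 5.4
ee_pos: [0.6002, -0.089, 0.2409]
eef_rot: [0.667, 0.745, -0.001, 0.001]
ft_force: [0.1, 1.1, -0.2]
width: 0.0315
(array([[-1.11438082e-01,  9.93771276e-01,  4.51602884e-04],
       [ 9.93764794e-01,  1.11438987e-01, -3.58986555e-03],
       [-3.61783144e-03,  4.87393154e-05, -9.99993454e-01]]), array([ 0.60015816, -0.08902924,  0.2408627 ]))
```

View pics/w4.png

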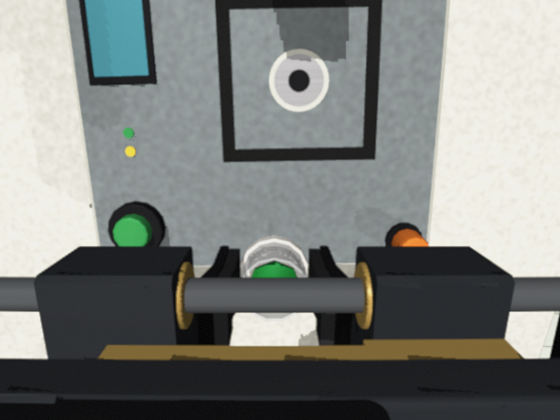

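Window dot is at (299,81), the seal's front outer corners at (224,161) and (376,158), and the button at (131,232).

```bash
cat >> h.py <<'E'
def dark(im,x0,x1,y0,y1,th=60):
    m=(im[y0:y1,x0:x1].max(2)<th).astype(np.uint8)
    n,l,s,c=cv2.connectedComponentsWithStats(m)
    return [(int(s[i,4]),*np.round(c[i]+[x0,y0],1)) for i in range(1,n) if s[i,4]>20]
E
python3 - <<'E'
from h import *
np.set_printoptions(precision=4,suppress=True)
im=cv2.imread("pics/w4.png"); P=pose()
k=dark(im,280,320,64,100);print(k)
W=plane("wrist",[k[0][1:]],.1,P)[0];print(W)
# seal edges: fit front edge, left and right outer edges at subpixel by gray threshold
g=im.max(2)
fr=[];lf=[];rt=[]
for x in range(240,366,6):
    y=next(y for y in range(185,100,-1) if g[y,x]<70); fr.append((x,y+.5))
for y in range(20,145,6):
    x=next(x for x in range(200,280) if g[y,x]<70); lf.append((x-.5,y))
    x=next(x for x in range(400,330,-1) if g[y,x]<70); rt.append((x+.5,y))
L={}
for n,e in(("fr",fr),("lf",lf),("rt",rt)):
    q=plane("wrist",e,.1,P)[:,:2]; c=q.mean(0); v=np.linalg.svd(q-c)[2][0]
    print(n,c,np.degrees(np.arctan(v[1]/v[0])), 'rms',np.linalg.norm((q-c)-np.outer((q-c)@v,v))/len(q)**.5, 'dist to W',abs(np.cross(v,W[:2]-c)))
im=cv2.imread("pics/scene0.png")
print("btn",plane("wrist",[(131.5,232)],.118,P))
E
```

```text
[(305, np.float64(298.7), np.float64(80.3))]
[0.6076 0.0067 0.1   ]
fr [ 0.6162 -0.0515] 7.3365533157489145 rms 0.0002247188753885256 dist to W 0.05878220614449469
lf [ 0.5492 -0.0002] -82.59076606874915 rms 0.00021164069395392758 dist to W 0.058808434569991686
rt [0.666  0.0131] -82.6420340614472 rms 0.00021681687407413365 dist to W 0.058680603439707185
btn [[ 0.4928 -0.119   0.118 ]]<stdin>:17: DeprecationWarning: Arrays of 2-dimensional vectors are deprecated. Use arrays of 3-dimensional vectors instead. (deprecated in NumPy 2.0)
```

```bash
python3 -m inch '{"translation":[[0.04,0.48,0],[0.07,0.96,0],[0.07,0.96,0],[0.07,0.96,0],[0.07,0.96,0]],"rot":[[0.003,0,0.01],[0.003,0,0.015],[0.003,0,0.015],[0.003,0,0.015],[0.003,0,0.015]],"jaw":[20,20,20,20,20]}'
python3 -m inch '{"translation":[[0,0,-0.3],[0,0,-0.6],[0,0,-0.9],[0,0,-1],[0,0,-1],[0,0,-1]],"rot":[[0,0,0],[0,0,0],[0,0,0],[0,0,0],[0,0,0],[0,0,0]],"jaw":[20,20,20,20,20,20]}'
python3 -c "
from h import *
print(pose())"
```

```text
time: 5.95
ee_pos: [0.607, 0.0048, 0.241]
eef_rot: [0.662, 0.75, -0.0, 0.001]
ft_force: [0.1, 0.0, 0.1]
width: 0.0314
time: 6.55
ee_pos: [0.6077, 0.0042, 0.1425]
eef_rot: [0.662, 0.749, 0.0, 0.001]
ft_force: [0.4, 0.7, -0.3]
width: 0.0316
(array([[-0.12328052,  0.9923693 ,  0.00225477],
       [ 0.99236965,  0.12328473, -0.00183303],
       [-0.00209703,  0.00201159, -0.99999578]]), array([0.60768399, 0.00418673, 0.14245256]))
```

```bash
python3 -m inch '{"translation":[[0,0.03,-0.1],[0,0.03,-0.2],[0,0.03,-0.25],[0,0.03,-0.26],[0,0.03,-0.26],[0,0.03,-0.26]],"rot":[[0,0,0],[0,0,0],[0,0,0],[0,0,0],[0,0,0],[0,0,0]],"jaw":[20,20,20,20,20,20]}'
```

```text
time: 7.15
ee_pos: [0.6078, 0.0072, 0.1165]
eef_rot: [0.662, 0.749, 0.0, 0.002]
ft_force: [0.3, 0.7, -0.3]
width: 0.0317
```

```bash
python3 -m inch '{"translation":[[0,0,-0.01],[0,0,-0.01],[0,0,-0.01],[0,0,-0.01],[0,0,-0.01],[0,0,-0.01],[0,0,-0.01],[0,0,0.3],[0,0,0.7],[0,0,1],[0,0,1]],"rot":[[0,0,0],[0,0,0],[0,0,0],[0,0,0],[0,0,0],[0,0,0],[0,0,0],[0,0,0],[0,0,0],[0,0,0],[0,0,0]],"jaw":[20,20,50,50,50,50,50,60,60,60,60]}'
python3 -m inch '{"translation":[[0,-0.2,0.3],[0,-0.4,0.4],[0,-0.6,0.4],[0,-0.6,0.4],[0,-0.6,0.4]],"rot":[[0,0,0],[0,0,0],[0,0,0],[0,0,0],[0,0,0]],"jaw":[87,87,87,87,87]}'
python3 - <<'E'
from h import *
P,im=shot("wrist","w5.png");print(P)
cv2.imwrite("pics/w5c.png",cv2.resize(im[20:250,190:430],None,fx=2.5,fy=2.5,interpolation=cv2.INTER_CUBIC))
E
```

```text
time: 8.25
ee_pos: [0.6098, 0.0077, 0.2213]
eef_rot: [0.662, 0.749, 0.002, 0.004]
ft_force: [0.6, 0.2, 0.0]
width: 0.0597
time: 8.75
ee_pos: [0.6095, -0.0523, 0.2605]
eef_rot: [0.662, 0.749, 0.002, 0.004]
ft_force: [0.5, 0.4, 0.8]
width: 0.0855
(array([[-0.12260302,  0.99242005,  0.00842233],
       [ 0.99245283,  0.12261897, -0.00140211],
       [-0.00242422,  0.00818686, -0.99996355]]), array([ 0.60949415, -0.05229593,  0.26047277]))
```

View pics/w5c.png

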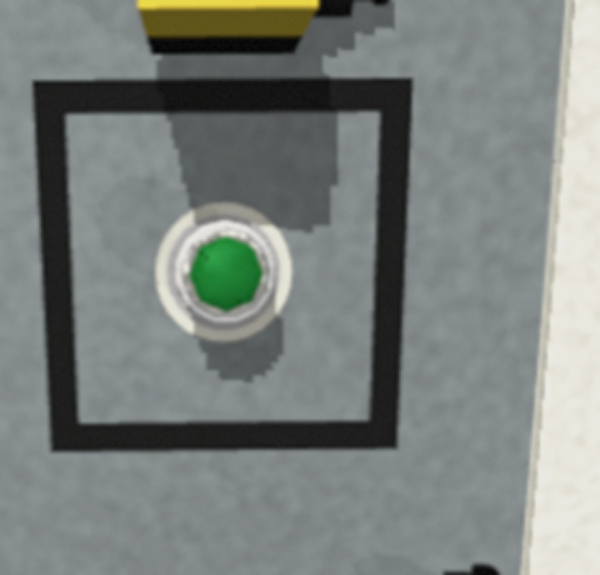

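Cup is upright: stone and rim at crop (224,272), white ring centre (224,271), so it is centred. Next, the cover.

```bash
python3 -m inch '{"translation":[[-0.1,0.45,0.2],[-0.2,0.9,0.4],[-0.2,0.95,0.4],[-0.2,0.95,0.4]],"rot":[[0,0,0.14],[0,0,0.28],[0,0,0.4],[0,0,0.4]],"jaw":[87,87,87,87]}'
python3 -m inch '{"translation":[[-0.1,0.45,0],[-0.2,0.9,0],[-0.2,0.95,0],[-0.2,0.95,0]],"rot":[[0,0,0.14],[0,0,0.28],[0,0,0.4],[0,0,0.4]],"jaw":[87,87,87,87]}'
python3 -m inch '{"translation":[[-0.1,0.45,0],[-0.2,0.9,0],[-0.2,0.95,0],[-0.2,0.95,0]],"rot":[[0,0,0.14],[0,0,0.28],[0,0,0.4],[0,0,0.4]],"jaw":[87,87,87,87]}'
python3 -m inch '{"translation":[[-0.2,0.45,0],[-0.3,0.9,0],[-0.3,0.95,0],[-0.3,0.95,0],[-0.3,0.95,0]],"rot":[[0,0,0.1],[0,0,0.18],[0,0,0.18],[0,0,0.18],[0,0,0.18]],"jaw":[87,87,87,87,87]}'
python3 - <<'E'
from h import *
P,im=shot("wrist","w6.png");print(P,r.read_state()["joint_positions"])
E
```

```text
time: 9.2
ee_pos: [0.589, 0.047, 0.301]
eef_rot: [0.488, 0.873, 0.004, 0.003]
ft_force: [0.1, -0.7, 0.1]
width: 0.0872
time: 9.6
ee_pos: [0.5686, 0.1428, 0.3001]
eef_rot: [0.296, 0.955, 0.004, 0.002]
ft_force: [0.1, -0.1, 0.3]
width: 0.0868
time: 10.0
ee_pos: [0.5489, 0.2373, 0.2992]
eef_rot: [0.093, 0.996, 0.004, 0.0]
ft_force: [0.6, -0.4, 0.6]
width: 0.0868
time: 10.5
ee_pos: [0.5207, 0.3296, 0.2986]
eef_rot: [0.003, 1.0, 0.003, -0.0]
ft_force: [-0.1, -0.4, 0.7]
width: 0.087
(array([[-9.99984628e-01,  5.54128783e-03, -1.97125659e-04],
       [ 5.53993170e-03,  9.99964689e-01,  6.31893667e-03],
       [ 2.32133745e-04,  6.31774747e-03, -9.99980016e-01]]), array([0.52067482, 0.32963334, 0.29858956])) [ 0.07152942  0.44589425 -0.98756242  1.34587043  0.36436036  1.53551025
  0.68658475]
```

View pics/w6.png

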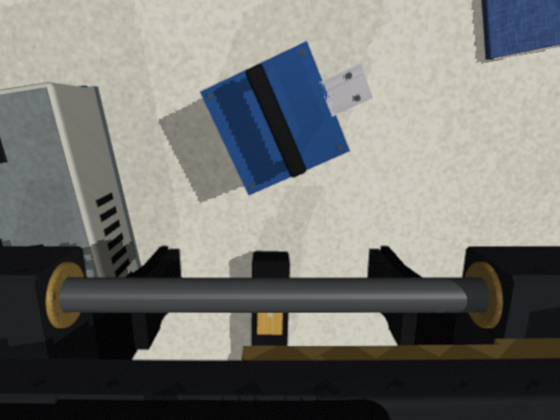

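Wrist view: the handle bar runs (255,70)–(298,172), with the blue top around it and the tongue bracket at (348,88) on the +y side. The refractometer is under the bar at (270,300).

```bash
python3 - <<'E'
from h import *
np.set_printoptions(precision=4,suppress=True)
im=cv2.imread("pics/w6.png"); P=pose()
hsv=cv2.cvtColor(im,cv2.COLOR_BGR2HSV)
roi=np.zeros(im.shape[:2],np.uint8); roi[30:230,190:380]=255
blk=((im.max(2)<45).astype(np.uint8)*255)&roi
def big(m):
    c=max(cv2.findContours(m,cv2.RETR_EXTERNAL,cv2.CHAIN_APPROX_NONE)[0],key=cv2.contourArea); return c.reshape(-1,2).astype(float)
b=big(blk); Q=plane("wrist",b,.122,P)[:,:2].astype(np.float32)
rc=cv2.minAreaRect(Q*1000);print("bar",rc)
m=cv2.inRange(hsv,(100,90,30),(130,255,255))&roi; m=cv2.morphologyEx(m|blk,cv2.MORPH_CLOSE,np.ones((5,5)))
for z in(.08,):
    print("top",z,cv2.minAreaRect((plane("wrist",big(m),z,P)[:,:2]*1000).astype(np.float32)))
br=cv2.inRange(hsv,(0,0,165),(180,60,255))
d=big(m);print(cv2.boxPoints(cv2.minAreaRect(b.astype(np.float32))),cv2.boxPoints(cv2.minAreaRect(d.astype(np.float32))))
# scene/side bar
for n,x0,x1,y0,y1 in(("scene",290,345,135,165),("side",205,275,265,305)):
    i=cv2.imread(f"pics/{n}0.png");print(n,dark(i,x0,x1,y0,y1,45))
E
```

```text
bar ((457.5536193847656, 334.0817565917969), (97.11640167236328, 14.732992172241211), 23.632591247558594)
top 0.08 ((458.0492858886719, 334.45880126953125), (110.15416717529297, 109.29711151123047), 23.768329620361328)
[[244.2069  70.4828]
 [260.5     63.5   ]
 [306.3793 170.5517]
 [290.0862 177.5345]] [[199.3031  91.2691]
 [305.6856  41.2068]
 [355.4759 147.0113]
 [249.0935 197.0736]]
scene [(155, np.float64(314.3), np.float64(146.2))]
side [(259, np.float64(235.2), np.float64(284.7))]
```

```bash
python3 -m inch '{"translation":[[-0.3,0.02,0],[-0.63,0.05,0],[-0.63,0.05,-0.3],[-0.63,0.05,-0.6],[-0.63,0.05,-0.9],[-0.63,0.05,-0.9]],"rot":[[0,0,0.14],[0,0,0.28],[0.006,0,0.4],[0.006,0,0.4],[0.006,0,0.4],[0.006,0,0.4]],"jaw":[60,60,60,60,60,60]}' 40
python3 -c "
from h import *
R,p=pose();print(R,p,np.degrees(np.arctan2(R[1,0],R[0,0])))"
```

```text
time: 11.15
ee_pos: [0.4578, 0.331, 0.2054]
eef_rot: [-0.203, 0.979, 0.005, -0.003]
ft_force: [-0.6, -0.3, 1.8]
width: 0.0606
[[-0.91764243 -0.39733019 -0.00781639]
 [-0.39738686  0.91761659  0.00796684]
 [ 0.00400698  0.01041684 -0.99993771]] [0.45780302 0.33100074 0.20536874] -156.58488090583268
```

```bash
python3 -m inch '{"translation":[[0,0.03,-0.3],[0,0.03,-0.6],[0,0.03,-0.9],[0,0.03,-0.98],[0,0.03,-0.98],[0,0.03,-0.98]],"rot":[[-0.008,-0.007,0.005],[-0.008,-0.007,0.005],[-0.008,-0.007,0.005],[-0.008,-0.007,0.005],[-0.008,-0.007,0.005],[-0.008,-0.007,0.005]],"jaw":[60,60,60,60,60,60]}' 40
python3 -c "
from h import *
R,p=pose();print(R,p,np.degrees(np.arctan2(R[1,0],R[0,0])))"
```

```text
time: 11.75
ee_pos: [0.4588, 0.3344, 0.1093]
eef_rot: [-0.205, 0.979, 0.0, 0.001]
ft_force: [0.2, 0.4, 0.5]
width: 0.0602
[[-9.16075477e-01 -4.01004060e-01  1.20999313e-03]
 [-4.01003457e-01  9.16076260e-01  7.15873785e-04]
 [-1.39551428e-03  1.70582991e-04 -9.99999012e-01]] [0.4588152  0.33439202 0.10930389] -156.35905115581204
```

```bash
python3 -m inch '{"translation":[[-0.01,0,-0.03],[-0.01,0,-0.03],[-0.01,0,-0.03],[-0.01,0,-0.03],[-0.01,0,-0.03],[-0.01,0,-0.03],[-0.01,0,-0.03],[-0.01,0,-0.03],[-0.01,0,-0.03]],"rot":[[0,0,0],[0,0,0],[0,0,0],[0,0,0],[0,0,0],[0,0,0],[0,0,0],[0,0,0],[0,0,0]],"jaw":[60,10,10,10,10,10,10,10,10]}' 45
python3 -c "
from h import *
R,p=pose();print(R,p,np.degrees(np.arctan2(R[1,0],R[0,0])),r.read_state()['ft_force'],r.read_state()['torque'])"
```

```text
time: 12.65
ee_pos: [0.4581, 0.3339, 0.1062]
eef_rot: [-0.205, 0.979, -0.0, 0.001]
ft_force: [0.4, -2.4, 1.2]
width: 0.0155
[[-9.16286398e-01 -4.00521551e-01  1.31291403e-03]
 [-4.00521978e-01  9.16287149e-01 -6.91286091e-05]
 [-1.17531875e-03 -5.89192528e-04 -9.99999136e-01]] [0.45808998 0.33385802 0.1061984 ] -156.3891688008022 [ 0.39217581 -2.36515241  1.18501335] [-0.32470179 -0.32006678 -0.06715219]
```

```bash
python3 -m inch '{"translation":[[0,0,0.1],[0,0,0.3],[0,0,0.5],[0,0,0.7],[0,0,0.9],[0,0,1],[0,0,1]],"rot":[[0,0,0],[0,0,0],[0,0,0],[0,0,0],[0,0,0],[0,0,0],[0,0,0]],"jaw":[10,10,10,10,10,10,10]}' 45
python3 -m inch '{"translation":[[0,0,0.2],[0,0,0.4],[0,0,0.6],[0,0,0.8],[0,0,1],[0,0,1],[0,0,1]],"rot":[[0,0,0],[0,0,0],[0,0,0],[0,0,0],[0,0,0],[0,0,0],[0,0,0]],"jaw":[10,10,10,10,10,10,10]}'
python3 - <<'E'
from h import *
R,p=pose();print(R,p,np.degrees(np.arctan2(R[1,0],R[0,0])),r.read_state()['ft_force'],r.read_state()['torque'])
P,im=shot("wrist","w7.png")
E
```

```text
time: 13.35
ee_pos: [0.4582, 0.3344, 0.2073]
eef_rot: [-0.205, 0.979, 0.0, 0.001]
ft_force: [0.3, 0.5, -5.5]
width: 0.0155
time: 14.05
ee_pos: [0.458, 0.3342, 0.3059]
eef_rot: [-0.205, 0.979, -0.0, 0.001]
ft_force: [0.1, -0.3, -5.7]
width: 0.0153
[[-9.16135983e-01 -4.00864103e-01  1.68289103e-03]
 [-4.00864309e-01  9.16137410e-01  2.28255636e-04]
 [-1.63325892e-03 -4.65497748e-04 -9.99998558e-01]] [0.45802025 0.33418544 0.30588158] -156.36774485064444 [ 0.0768241  -0.2828691  -5.74026891] [ 0.06860146 -0.08532123  0.01169027]
```

View pics/w7.png

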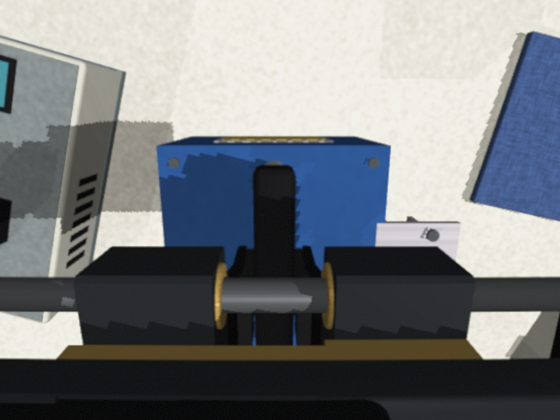

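Wrist view: the cover hangs level and square in the hand, rear top edge at row 146 spanning columns 158–390 (mean 274, so centred). Carrying it over.

```bash
python3 -m inch '{"translation":[[0.07,-0.15,0],[0.16,-0.4,0.05],[0.28,-0.65,0.05],[0.37,-0.82,0.05],[0.37,-0.82,0.05]],"rot":[[0,0,0],[0,0,-0.04],[0,0,-0.07],[0,0,-0.07],[0,0,-0.07]],"jaw":[10,10,10,10,10]}' 45
python3 -m inch '{"translation":[[0.1,-0.2,0],[0.2,-0.45,0.05],[0.3,-0.7,0.05],[0.37,-0.82,0.05],[0.37,-0.82,0.05]],"rot":[[0,0,0],[0,0,-0.04],[0,0,-0.07],[0,0,-0.07],[0,0,-0.07]],"jaw":[10,10,10,10,10]}'
python3 -m inch '{"translation":[[0.1,-0.2,0],[0.2,-0.45,0],[0.3,-0.7,0],[0.37,-0.82,0],[0.37,-0.82,0]],"rot":[[0,0,0],[0,0,-0.04],[0,0,-0.07],[0,0,-0.07],[0,0,-0.07]],"jaw":[10,10,10,10,10]}'
python3 -m inch '{"translation":[[0.1,-0.2,0],[0.2,-0.45,0],[0.3,-0.7,0],[0.37,-0.82,0],[0.37,-0.82,0],[0.37,-0.82,0]],"rot":[[0,0,0],[0,0,-0.04],[0,0,-0.06],[0,0,-0.06],[0,0,-0.06],[0,0,-0.06]],"jaw":[10,10,10,10,10,10]}'
python3 - <<'E'
from h import *
np.set_printoptions(precision=4,suppress=True)
P,im=shot("wrist","w8.png");R,p=P
print(R,p,np.degrees(np.arctan2(R[1,0],R[0,0])),r.read_state()["joint_positions"])
k=blobs(im,(40,80,40),(85,255,255),100);print(k)
for b in k: print(plane("wrist",[b[1:]],.118,P))
E
```

```text
time: 14.6
ee_pos: [0.4966, 0.248, 0.3085]
eef_rot: [-0.166, 0.986, -0.001, -0.001]
ft_force: [-0.9, 0.2, -5.9]
width: 0.0154
time: 15.1
ee_pos: [0.5344, 0.1639, 0.3123]
eef_rot: [-0.129, 0.992, -0.002, -0.001]
ft_force: [0.3, -0.0, -5.6]
width: 0.0152
time: 15.6
ee_pos: [0.5726, 0.0786, 0.3116]
eef_rot: [-0.09, 0.996, -0.002, -0.002]
ft_force: [0.2, 0.7, -5.8]
width: 0.0159
time: 16.2
ee_pos: [0.6097, -0.0033, 0.3114]
eef_rot: [-0.058, 0.998, -0.001, -0.002]
ft_force: [0.6, 0.5, -6.1]
width: 0.0156
[[-0.9932 -0.1165 -0.004 ]
 [-0.1165  0.9932 -0.0023]
 [ 0.0043 -0.0018 -1.    ]] [ 0.6097 -0.0033  0.3114] -173.3099881239879 [ 0.6079  0.4121 -0.9346  1.3364  0.3294  1.5563  1.398 ]
[(1044, np.float64(154.7), np.float64(43.4))]
[[ 0.4927 -0.1193  0.118 ]]
```

View pics/w8.png

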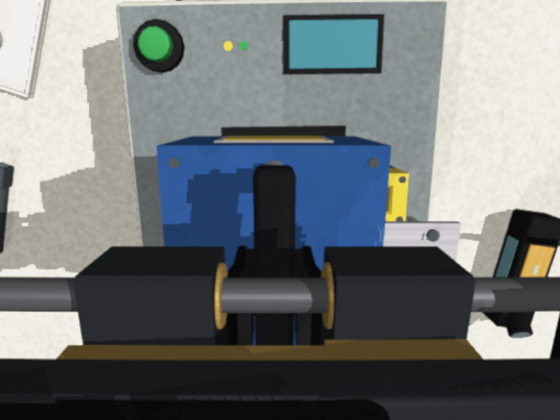

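Wrist view: button at (155,43) triangulates to (0.4927, −0.1193), which matches the prediction (0.4928, −0.1191) made from the orthogonal tool heading. The analyser pose is trustworthy.

```bash
python3 - <<'E'
from h import *
im=cv2.imread("pics/w8.png");R,p=pose()
for row in (137,145,147):
    q=plane("wrist",[(274,row)],p[2]-.0262,(R,p))[0]; print(row,R.T@(q-p))
E
python3 -m inch '{"translation":[[-0.02,0.1,0],[-0.02,0.1,0],[-0.02,0.1,-0.2],[-0.02,0.1,-0.4],[-0.02,0.1,-0.6],[-0.02,0.1,-0.68],[-0.02,0.1,-0.68],[-0.02,0.1,-0.68]],"rot":[[0.002,-0.004,0.011],[0.002,-0.004,0.011],[0.002,-0.004,0.011],[0.002,-0.004,0.011],[0.002,-0.004,0.011],[0.002,-0.004,0.011],[0.002,-0.004,0.011],[0.002,-0.004,0.011]],"jaw":[10,10,10,10,10,10,10,10]}' 45
python3 - <<'E'
from h import *
np.set_printoptions(precision=4,suppress=True)
R,p=pose()
print(R,p,np.degrees(np.arctan2(R[1,0],R[0,0])))
for n in("scene","side"): shot(n,n+"1.png")
a=cv2.imread("pics/scene1.png")[150:290,230:370];b=cv2.imread("pics/side1.png")[120:260,200:340]
cv2.imwrite("pics/c1.png",cv2.resize(np.hstack([a,b]),None,fx=2.8,fy=2.8,interpolation=cv2.INTER_CUBIC))
E
```

```text
137 [0.05906285 0.00113146 0.02643   ]
145 [0.0553719  0.00113452 0.0264155 ]
147 [0.05444342 0.00113529 0.02641185]
time: 17.05
ee_pos: [0.6078, 0.0079, 0.2446]
eef_rot: [-0.065, 0.998, -0.0, 0.001]
ft_force: [0.4, -0.4, -5.0]
width: 0.0158
[[-0.9916 -0.1296  0.0016]
 [-0.1296  0.9916 -0.0002]
 [-0.0015 -0.0004 -1.    ]] [0.6078 0.0079 0.2446] -172.5511877918655
```

```bash
python3 - <<'E'
from h import *
np.set_printoptions(precision=5,suppress=True)
for i in range(2):
    c=eyes.calibration("wrist");print(c["cx"],c["fx"],c["hand_eye"][:3,3],c["hand_eye"][1])
R,p=pose();o,d=rays("wrist",[(274,145)],(R,p));print(R.T@(o-p),d@R,d)
E
```

```text
273.91940570344997 374.6049021074175 [ 0.06898  0.00096 -0.15155] [1.      0.00057 0.00089 0.00096]
273.91940570344997 374.6049021074175 [ 0.06898  0.00096 -0.15155] [1.      0.00057 0.00089 0.00096]
[ 0.06898  0.00096 -0.15155] [[-0.07758  0.001    1.01324]] [[ 0.0791   0.01078 -1.01306]]
```

View pics/c1.png

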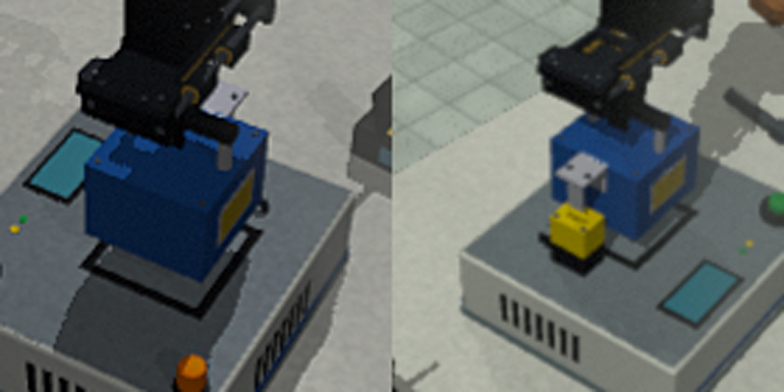

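Scene/side crop: the tongue hangs right over the yellow head and the rim is square over the seal. The wrist calibration shifts by about 2 mm between calls, so I'll check y differentially in w8, using the switch head against the cover edges.

```bash
python3 - <<'E'
from h import *
np.set_printoptions(precision=4,suppress=True)
im=cv2.imread("pics/w8.png");hsv=cv2.cvtColor(im,cv2.COLOR_BGR2HSV)
q=Ro.from_euler("z",-173.31,degrees=True).as_matrix()@np.diag([1,-1,-1.])
R=np.array([[-0.9932,-0.1165,-0.004],[-0.1165,0.9932,-0.0023],[0.0043,-0.0018,-1]]);p=np.array([.6097,-.0033,.3114]);P=(R,p)
m=cv2.inRange(hsv,(100,90,30),(130,255,255));y=cv2.inRange(hsv,(22,120,60),(35,255,255))
for row in (150,156,162):
    c=np.where(m[row,140:400])[0]+140;l,rr=c.min()-.5,c.max()+.5
    Q=[R.T@(plane("wrist",[(x,row)],p[2]-.0262,P)[0]-p) for x in(l,rr)]
    print(row,l,rr,Q[0][1],Q[1][1],(Q[0][1]+Q[1][1])/2)
Ra=np.array([[.99174,-.1283],[.1283,.99174]])
for row in range(166,222,6):
    c=np.where(y[row,380:430])[0]+380
    if len(c):
        w=plane("wrist",[(c.max()+.5,row)],.162,P)[0][:2]-[.6076,.0067]; print(row,c.min(),c.max(),Ra.T@w)
E
```

```text
150 156.5 390.5 -0.05431929589753409 0.05608536801860485 0.000883036060535379
156 156.5 389.5 -0.05453037201595008 0.05582363873847206 0.0006466333612609905
162 156.5 389.5 -0.05474373906141747 0.056037735879747856 0.0006469984091651941
172 390 404 [-0.0231  0.0968]
178 389 408 [-0.0182  0.1004]
184 389 407 [-0.0133  0.1   ]
190 389 407 [-0.0083  0.1004]
196 388 406 [-0.0033  0.0999]
202 388 406 [0.0018 0.1003]
208 387 405 [0.0069 0.0999]
214 386 405 [0.0121 0.1003]
220 386 404 [0.0172 0.0998]
```

The head's +y edge measures 100.1 mm (100 expected), and the cover in hand sits at +0.7 mm. Correcting y slightly, then lowering slowly.

```bash
python3 -m inch '{"translation":[[0,-0.017,0],[0,-0.017,-0.03],[0,-0.017,-0.06],[0,-0.017,-0.09],[0,-0.017,-0.11],[0,-0.017,-0.11],[0,-0.017,-0.11]],"rot":[[0,0.001,-0.001],[0,0.001,-0.001],[0,0.001,-0.001],[0,0.001,-0.001],[0,0.001,-0.001],[0,0.001,-0.001],[0,0.001,-0.001]],"jaw":[10,10,10,10,10,10,10]}' 45
python3 -c "
from h import *
R,p=pose();print(R,p,np.degrees(np.arctan2(R[1,0],R[0,0])))"
```

```text
time: 17.85
ee_pos: [0.608, 0.0061, 0.2339]
eef_rot: [-0.064, 0.998, -0.0, 0.001]
ft_force: [0.0, -0.2, -4.9]
width: 0.0154
[[-9.91714612e-01 -1.28455697e-01  1.12338341e-03]
 [-1.28455958e-01  9.91715201e-01 -1.63133850e-04]
 [-1.09312093e-03 -3.06087515e-04 -9.99999356e-01]] [0.60798889 0.00611968 0.23385086] -172.61961842485277
```

```bash
python3 -m inch '{"translation":[[-0.003,0,-0.02],[-0.003,0,-0.04],[-0.003,0,-0.06],[-0.003,0,-0.08],[-0.003,0,-0.1],[-0.003,0,-0.1],[-0.003,0,-0.1]],"rot":[[0,0.001,0],[0,0.001,0],[0,0.001,0],[0,0.001,0],[0,0.001,0],[0,0.001,0],[0,0.001,0]],"jaw":[10,10,10,10,10,10,10]}' 45
python3 -c "
from h import *
print(r.read_state()['ft_force'],r.read_state()['torque'],pose()[1])"
```

```text
time: 18.55
ee_pos: [0.6077, 0.0061, 0.2238]
eef_rot: [-0.064, 0.998, -0.0, -0.0]
ft_force: [-0.4, -0.1, -6.0]
width: 0.0153
[-0.38284248 -0.08810002 -6.00892894] [ 0.10426996 -0.16082518 -0.03594759] [0.60767182 0.00611581 0.22379723]
```

Tip is about 7 mm inside the slot with no side force. Continuing down.

```bash
python3 -m inch '{"translation":[[0,0,-0.03],[0,0,-0.06],[0,0,-0.09],[0,0,-0.12],[0,0,-0.145],[0,0,-0.16],[0,0,-0.16],[0,0,-0.16]],"rot":[[0,0,0],[0,0,0],[0,0,0],[0,0,0],[0,0,0],[0,0,0],[0,0,0],[0,0,0]],"jaw":[10,10,10,10,10,10,10,10]}' 45
python3 -m inch '{"translation":[[0,0,-0.005],[0,0,-0.01],[0,0,-0.015],[0,0,-0.015],[0,0,-0.015]],"rot":[[0,0,0],[0,0,0],[0,0,0],[0,0,0],[0,0,0]],"jaw":[10,10,10,10,10]}' 45
```

```text
time: 19.35
ee_pos: [0.6077, 0.0061, 0.2079]
eef_rot: [-0.064, 0.998, -0.0, 0.0]
ft_force: [-0.4, 0.1, -5.9]
width: 0.0152
time: 19.85
ee_pos: [0.6077, 0.0061, 0.2064]
eef_rot: [-0.064, 0.998, -0.0, 0.0]
ft_force: [-0.4, -0.4, -5.2]
width: 0.0155
```

```bash
python3 -m inch '{"translation":[[0,0,-0.004],[0,0,-0.008],[0,0,-0.008],[0,0,-0.008]],"rot":[[0,0,0],[0,0,0],[0,0,0],[0,0,0]],"jaw":[10,10,10,10]}' 45
```

```text
time: 20.25
ee_pos: [0.6079, 0.0058, 0.2061]
eef_rot: [-0.064, 0.998, -0.0, 0.0]
ft_force: [-3.1, -3.4, 1.6]
width: 0.0156
```

Seated: the weight is off the wrist. Opening, then rising.

```bash
python3 -m inch '{"translation":[[0,0,0],[0,0,0],[0,0,0],[0,0,0],[0,0,0],[0,0,0.2],[0,0,0.5],[0,0,0.9],[0,0,1],[0,0,1]],"rot":[[0,0,0],[0,0,0],[0,0,0],[0,0,0],[0,0,0],[0,0,0],[0,0,0],[0,0,0],[0,0,0],[0,0,0]],"jaw":[20,30,45,60,60,60,60,60,60,60]}' 20
python3 - <<'E'
from h import *
for n in("scene","side"): shot(n,n+"2.png")
P,im=shot("wrist","w9.png");print(P)
a=cv2.imread("pics/scene2.png")[150:290,230:370];b=cv2.imread("pics/side2.png")[120:260,200:340]
cv2.imwrite("pics/c2.png",cv2.resize(np.hstack([a,b]),None,fx=2.8,fy=2.8,interpolation=cv2.INTER_CUBIC))
E
```

```text
time: 21.25
ee_pos: [0.6086, 0.0062, 0.3077]
eef_rot: [-0.064, 0.998, -0.0, 0.002]
ft_force: [0.6, -0.5, -0.5]
width: 0.06
(array([[-9.91770455e-01, -1.28027333e-01, -6.04844604e-04],
       [-1.28026827e-01,  9.91770373e-01, -8.11513512e-04],
       [ 7.03762869e-04, -7.27398789e-04, -9.99999488e-01]]), array([0.60758179, 0.00567475, 0.30490345]))
```

No more views, so I'll check numerically and move over the button at height.

```bash
python3 -m inch '{"translation":[[-0.3,-0.3,0],[-0.6,-0.6,0],[-0.6,-0.65,0],[-0.6,-0.65,0]],"rot":[[0,0,0],[0,0,0],[0,0,0],[0,0,0]],"jaw":[0,0,0,0]}' 20
python3 -m inch '{"translation":[[-0.3,-0.3,0],[-0.55,-0.6,0],[-0.55,-0.6,0],[-0.55,-0.6,0],[-0.55,-0.6,0]],"rot":[[0,0,0],[0,0,0],[0,0,0],[0,0,0],[0,0,0]],"jaw":[0,0,0,0,0]}'
python3 - <<'E'
from h import *
np.set_printoptions(precision=4,suppress=True)
P=pose();print(P[1],r.read_state()["width"])
Ra=np.array([[.99174,-.1283],[.1283,.99174]]);W=np.array([.6076,.0067])
# bracket / cover in scene & side by blue top: handle bar ends via dark mask, triangulated
for n in("scene","side"):
    shot(n,n+"3.png"); i=cv2.imread(f"pics/{n}3.png")
    c=eyes.calibration(n);K=np.array([[c["fx"],0,c["cx"]],[0,c["fy"],c["cy"]],[0,0,1]])
    hsv=cv2.cvtColor(i,cv2.COLOR_BGR2HSV)
    m=cv2.inRange(hsv,(100,90,25),(130,255,255)); x0,y0=(230,150) if n=="scene" else (200,120)
    roi=np.zeros_like(m);roi[y0:y0+140,x0:x0+140]=255;m&=roi
    ct=max(cv2.findContours(m,0,1)[0],key=cv2.contourArea).reshape(-1,2)
    hull=cv2.approxPolyDP(cv2.convexHull(ct),2.5,True).reshape(-1,2)
    X=np.array([[*(W+Ra@[sx*.055,sy*.055]),z] for z in(.1,.18) for sx in(-1,1) for sy in(-1,1)])
    pr=cv2.projectPoints(X,cv2.Rodrigues(c["R"])[0],c["t"],K,c["distortion"])[0].reshape(-1,2)
    print(n,"hull",hull.tolist(),"expected closed corners",pr.round(1).tolist())
    B=np.array([[*(W+Ra@[0,0]),.222]]);pb=cv2.projectPoints(B,cv2.Rodrigues(c["R"])[0],c["t"],K,c["distortion"])[0].ravel()
    print(" bar exp",pb, dark(i,int(pb[0])-30,int(pb[0])+30,int(pb[1])-15,int(pb[1])+20,45))
E
```

```text
time: 21.8
ee_pos: [0.5466, -0.0615, 0.3034]
eef_rot: [-0.062, 0.998, -0.001, -0.002]
ft_force: [0.2, 0.5, 0.1]
width: 0.0359
time: 22.3
ee_pos: [0.4924, -0.1198, 0.3032]
eef_rot: [-0.064, 0.998, -0.0, -0.001]
ft_force: [0.3, -0.1, -0.3]
width: 0.0018
[ 0.4924 -0.1198  0.3032] 0.0018482202883674014
scene hull [[283, 194], [323, 209], [321, 233], [300, 262], [260, 244], [259, 221]] expected closed corners [[259.6, 243.9], [282.3, 216.1], [300.3, 261.6], [321.4, 232.0], [259.1, 220.1], [282.8, 192.4], [301.8, 237.9], [323.8, 208.3]]
 bar exp [292.4049 200.7564] [(320, np.float64(292.6), np.float64(203.9)), (24, np.float64(266.5), np.float64(207.0))]
side hull [[275, 168], [297, 170], [308, 176], [304, 198], [286, 215], [257, 194], [258, 179]] expected closed corners [[307.5, 196.5], [286.4, 216.2], [278.8, 182.5], [257.1, 200.7], [309.2, 176.2], [287.3, 195.6], [279.3, 162.3], [256.6, 180.2]]
 bar exp [283.4729 166.7147] [(143, np.float64(282.2), np.float64(167.6))]
```

Cover outlines match the closed pose to about 1 px in both views. Pressing the button.

```bash
python3 -m inch '{"translation":[[0,0,-0.3],[0,0.01,-0.6],[0,0.01,-0.9],[0,0.01,-0.9],[0,0.01,-0.9]],"rot":[[0,0,0],[0,0,0],[0,0,0],[0,0,0],[0,0,0]],"jaw":[0,0,0,0,0]}'
python3 -m inch '{"translation":[[0,0,-0.3],[0,0,-0.6],[0,0,-0.76],[0,0,-0.76],[0,0,-0.76]],"rot":[[0,0,0],[0,0,0],[0,0,0],[0,0,0],[0,0,0]],"jaw":[0,0,0,0,0]}'
```

```text
time: 22.9
ee_pos: [0.4928, -0.1179, 0.2138]
eef_rot: [-0.065, 0.998, 0.0, -0.002]
ft_force: [-0.3, 0.4, 0.5]
width: 0.0006
time: 23.4
ee_pos: [0.4937, -0.1179, 0.1393]
eef_rot: [-0.065, 0.998, 0.0, -0.001]
ft_force: [0.7, 0.4, 0.9]
width: 0.0006
```

```bash
python3 -m inch '{"translation":[[0,-0.01,-0.05],[-0.01,-0.01,-0.1],[-0.01,-0.01,-0.12],[-0.01,-0.01,-0.14],[-0.01,-0.01,-0.155],[-0.01,-0.01,-0.165],[-0.01,-0.01,-0.165],[-0.01,-0.01,-0.165]],"rot":[[0,0,0],[0,0,0],[0,0,0],[0,0,0],[0,0,0],[0,0,0],[0,0,0],[0,0,0]],"jaw":[0,0,0,0,0,0,0,0]}'
```

```text
time: 24.2
ee_pos: [0.4939, -0.1192, 0.1267]
eef_rot: [-0.065, 0.998, -0.001, -0.0]
ft_force: [-14.6, 1.0, 45.2]
width: 0.0002
```

Force is 45 N, so it's on a hard stop. I'll back off in small steps to check the button's spring range.

```bash
python3 -m inch '{"translation":[[0,0,0.02],[0,0,0.02],[0,0,0.02]],"rot":[[0,0,0],[0,0,0],[0,0,0]],"jaw":[0,0,0]}'
python3 -m inch '{"translation":[[0,0,0.02],[0,0,0.02],[0,0,0.02]],"rot":[[0,0,0],[0,0,0],[0,0,0]],"jaw":[0,0,0]}'
python3 -m inch '{"translation":[[0,0,0.02],[0,0,0.02],[0,0,0.02]],"rot":[[0,0,0],[0,0,0],[0,0,0]],"jaw":[0,0,0]}'
python3 -m inch '{"translation":[[0,0,0.03],[0,0,0.03],[0,0,0.03]],"rot":[[0,0,0],[0,0,0],[0,0,0]],"jaw":[0,0,0]}'
```

```text
time: 24.5
ee_pos: [0.4943, -0.1192, 0.1291]
eef_rot: [-0.065, 0.998, -0.002, 0.0]
ft_force: [1.4, -0.3, 4.8]
width: 0.0003
time: 24.8
ee_pos: [0.4943, -0.1192, 0.131]
eef_rot: [-0.065, 0.998, -0.002, 0.0]
ft_force: [0.6, 0.6, 3.7]
width: 0.0006
time: 25.1
ee_pos: [0.4942, -0.1192, 0.1329]
eef_rot: [-0.065, 0.998, -0.001, 0.0]
ft_force: [0.4, -0.1, 1.7]
width: 0.0001
time: 25.4
ee_pos: [0.494, -0.1192, 0.1358]
eef_rot: [-0.065, 0.998, -0.001, 0.0]
ft_force: [0.1, 0.4, -0.2]
width: 0.0004
```

Force falls from 4.8 N to 0 over about 6 mm of lift, so the button went fully down and sprang back. Retreating, then a final check.

```bash
python3 -m inch '{"translation":[[0,0,0.3],[0,0,0.7],[0,-0.2,1],[0,-0.4,1],[0,-0.5,1],[0,-0.5,1],[0,-0.5,1]],"rot":[[0,0,0],[0,0,0],[0,0,0],[0,0,0],[0,0,0],[0,0,0],[0,0,0]],"jaw":[0,0,0,0,0,0,0]}'
python3 - <<'E'
from h import *
for n in("scene","side"):
    shot(n,n+"4.png"); a,b=[cv2.imread(f"pics/{n}{k}.png") for k in(3,4)]
    x0,y0=(230,150) if n=="scene" else (200,120)
    def hull(i):
        m=cv2.inRange(cv2.cvtColor(i,cv2.COLOR_BGR2HSV),(100,90,25),(130,255,255))[y0:y0+140,x0:x0+140]
        ct=max(cv2.findContours(m,0,1)[0],key=cv2.contourArea)
        return (cv2.approxPolyDP(cv2.convexHull(ct),2.5,True).reshape(-1,2)+[x0,y0]).tolist()
    print(n,hull(a),hull(b)); o=cv2.imread(f"pics/{n}0.png")
    print([blobs(q,(40,80,40),(85,255,255),20) for q in (o,b)],[blobs(q,(0,130,60),(8,255,255),20) for q in (o,b)])
P,im=shot("wrist","w10.png")
k=blobs(im,(40,80,40),(85,255,255),100);print(k,[plane("wrist",[b[1:]],.118,P) for b in k],r.read_state()["ft_force"],np.abs(r.read_state()["joint_vel"]).max())
E
```

```text
time: 26.1
ee_pos: [0.4936, -0.1682, 0.2349]
eef_rot: [-0.065, 0.998, -0.001, -0.001]
ft_force: [-0.3, 0.9, 0.7]
width: 0.0001
scene [[283, 194], [323, 209], [321, 233], [300, 262], [260, 244], [259, 221]] [[283, 194], [323, 209], [321, 233], [300, 262], [260, 244], [259, 221]]
[[(103, np.float64(220.1), np.float64(242.9)), (62, np.float64(132.5), np.float64(306.5))], [(107, np.float64(220.2), np.float64(243.1))]] [[(45, np.float64(154.7), np.float64(328.9))], [(43, np.float64(154.7), np.float64(328.8))]]
side [[275, 168], [297, 170], [308, 176], [304, 198], [286, 215], [257, 194], [258, 179]] [[275, 168], [297, 170], [308, 176], [305, 196], [286, 215], [257, 194], [258, 179]]
[[(52, np.float64(338.2), np.float64(192.1)), (21, np.float64(395.6), np.float64(194.8))], [(57, np.float64(338.2), np.float64(192.1))]] [[], []]
[(1231, np.float64(337.6), np.float64(217.8))] [array([[ 0.49245094, -0.11924242,  0.118     ]])] [-0.05116956 -0.02789743 -0.5236913 ] 0.004060184889217979
```

All unchanged: cover in place, button back up, red cup unmoved. Handing in.

```bash
python3 -c "
from bench import r
print(r.close_job())"
```

```text
the job is handed in; nothing more can be done
None
```

I stood the green cup on the measuring window, closed the cover with its tongue in the slot, pressed the start button and let it go, then handed the job in at about 26 s. No verdict is given.

**Checks that agreed**
- **Cup:** it stood upright and centred on the white ring, to less than 1 mm in the wrist view. That was before the cover went on; I could not see it afterwards.
- **Cover:** no side force showed on the readings taken as the tongue entered the slot. It came down at the expected height, and its outline matched the closed pose to about 1 px, except for a few px along one edge in the side view that the gripper or handle probably hid. The outline did not move during the button press.
- **Button:** its spring force fell from 4.8 N to zero over about 6 mm as I backed off, and it ended at its starting position in the images.
- **Red cup:** it had not moved (within 0.1 px).

**Checks that were off or missing**
- **Press force:** the wrist reading reached 45 N at the button's stop, because the closed fingertips reach about 4 mm further than stated. The press was by the fingertips. The 40 N limit is for the arm and gripper body, and 45 N is below the 120 N wrist limit.
- **Wrist calibration:** it changed by up to 2 mm between calls, so I checked the fit against the switch head in the same picture and shifted the cover by about 0.5 mm.
- **Not checked:** the picture limit stopped me viewing the closed cover, so the final checks were numerical only. I did not measure the refractometer or torch at the end; the arm never came near them.

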